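# Index the dish carousel with its worm-drive handwheel

### The arm

A 7-joint arm with a two-finger parallel gripper is mounted at the origin on the work surface. World frame = base frame: x ahead of the robot, y to its left, z up, the work surface at z = 0. Lengths are in m, angles in degrees, forces in N, time in s.
With the tool pointing down it reaches from about 0.4 to 0.875 m from the base axis. Payload 6.5 kg.
Tool frame: the origin (TCP) lies midway between the tips of the shut fingers; the grasp point (between the pads) lies 19 mm behind it; z points along the fingers, y is the direction in which the jaws open and shut (so a half turn about z gives the same grasp; the last joint's range is limited). The gripper opens to 85 mm and grips with 20 to 120 N. Pads are 22 mm wide; open, the fingers measure 114 mm over their backs; the gripper's body (76 mm by 85 mm) begins 54 mm behind the grasp point. The pads swing forward as they close: fully open they stand 13 mm farther back than shut.
Start: joints at [69.374, 30.733, -0.252, 88.115, 0.149, 61.152, -4.079], TCP at [0.188, -0.622, 0.231] pointing down, gripper open.
Joint ranges: [-154.64, 154.64], [-21.42, 123.67], [-72.66, 72.17], [13.99, 137.28], [-74.86, 254.86], [10.95, 109.41], [-158.01, 158.01]. Speed limits (degrees/s): [136.94, 136.94, 180, 180, 180, 180, 180].

### API

Orientations are given as a 3x3 rotation matrix whose columns are the frame's x, y, z axes.
In Python, from bench import manip, eyes gives the robot as it stands.
- The arm moves only by the tool drive_tool, never from a script. Its argument "commands" is a list of rows, each a list of 3 entries, a list of its own where there are three numbers: the shift along the tool's x, y, z normalised to -1 to 1, where 1 is 0.04 m, then the turn, a rotation vector about the tool's x, y, z normalised to -1 to 1, where 1 is 60 degrees, then the opening, from 0 (shut) to 1 (fully open). A call has 1 to 5 rows; each row shifts and turns the pose as measured when the row begins, along the tool's axes as they then stand; what a row does not reach is not made up. A row lasts 1/8 s, in which the tool goes at most 62.5 mm and 10.7 degrees, less where a joint would pass 70% of its speed; a pose out of reach is approached as far as the arm can. A call with a number of a shift or a turn outside -1 to 1 is refused whole. A call with a gripper value outside its range is refused whole. The fingers move at their own pace and stop on an object; the grip force is fixed at half the most. Time passes only in rows, so rows that do not move let the fingers close. It gives the time, the measured TCP pose, the force and the opening at its end, in the units of the state.
- manip.read_state(): the state, without advancing time (a new reading comes with each control period).
- eyes.snapshot(name): name is "scene" or "top"; returns a dict with "frame" (384x512x3 uint8, red, green, blue), "depth" (384x512 float32, m along the optical axis (not along the pixel's ray), 0 where there is no reading), "camera_matrix" (3x3 intrinsics, pixels), "k1" (the pictures are not rectified: a ray, as slopes to the right and down, at radius r is drawn at 1 + k1 r^2 times it, then the intrinsics apply), "rvec" (rotation vector, rad) and "tvec" (3), from world to camera coordinates, as OpenCV has them. Camera axes: x right, y down, z forward; pixel columns grow to the right and rows downward; lengths in m; the calibration is good to about 2 mm. A picture is of the moment at which its call begins.
- manip.sign_off(): hands the job in, once; it reports no verdict.
Trained networks look in a picture, given as the dict that the camera call returned (one of the last four; its "shot" number tells which), for a name from the list of things; names that differ only in an ending like _2 or _b are one class to them, and where a whole thing is asked for, a point or a joint stands for the part that bears it (a point fixed in the world has none). Each returns a list of dicts, best first, with "conf" (0 to 1); they miss things now and then, are a little off and sometimes report something else, mostly with a low value. They report only what shows in the picture. A call takes as long as a camera call.
- eyes.look_for(label, picture): "centre" ([x, y, z] in m, in world coordinates, good to about 4 mm: the middle of the surface that is visible of it).
- eyes.regions_of(label, picture): "pixels" (384x512 bool, what is visible of it).
The state is a dict: "time_s": time; "joints": joint angles; "joint_vel": joint speeds; "effort": joint torques, N m; "ee_pos": TCP position; "eef_rot": TCP orientation; "wrist_force": force on the tool from outside, world axes, zero at the start; "moment": the same for the moment, N m; "opening": finger opening in m.
Only numpy, scipy, OpenCV 4.12 (cv2) and the standard library are available. Lean on these libraries where they do the work, as an engineer would, in place of code of your own. Each camera call takes 0.05 s, during which the arm holds its last target. There are 200 camera calls.

### The job

Of the two dish carousels on the microscopy desk, take the one on the blue base: wind its black handwheel clockwise (seen from above) by the orange handle, about three turns, until the red dish stands at the yellow pointer, then let go. Leave the handwheel of the grey carousel alone.

Things in the scene. Friction and masses are not known exactly. Their poses are not given: they have to be found in the camera images.
- blue_grip (a point): Grip point on the orange handle of the blue carousel's handwheel: upright cylinder 18 mm across, 72 to 120 mm above the table, spinning freely on its pin, so fingers need not turn while leading it round. The point is on its axis, 104 mm up, anywhere on a 40 mm radius circle round the wheel's axis. Wheel below: black, 104 mm across, top 70 mm up. About 4 N turns it; it stays where left.
- blue_axis (a point): Top of the steel hub on the upright axis of that handwheel, 75 mm above the table, higher than all within 120 mm but the handle. Fixed blue base 310 x 130 mm, wheel at the robot's end. 145 mm beyond the wheel's axis turns an aluminium disc, 152 mm across, with six 39 mm dishes 60 degrees apart: five white, one red, tops 58 mm up. Yellow pointer 62 mm tall at its far rim.
- blue_carousel (a joint): Angle (rad) of the blue base's disc, growing clockwise from above. 0: a white dish at the pointer; 1.047: the red dish, next to it, at the pointer. Starts within 0.17 of 0. Worm 18:1: each clockwise turn of the handwheel adds 0.349 rad (20 degrees), so 2.5 to 3.5 turns are needed; free travel beyond. The worm locks: the disc cannot be pushed round directly.
- grey_grip (a point): Grip point of the orange handle on the other carousel, alike but with a grey base and a green dish, none red; to be left alone. Same sizes, 104 mm above the table. The two carousels may stand either way round, left or right, at least 300 mm between their wheels' axes.

How it is judged (in metres and radians):
At the end, for the whole second after the job is handed in: The red dish of the blue carousel stands still within about 11 degrees (0.19 rad, a little over half a turn of the handwheel) of the yellow pointer: blue_carousel between 0.857 and 1.237 rad (value of joint blue_carousel between 0.857 and 1.237 rad and velocity of joint blue_carousel between -0.05 and 0.05 rad/s); the robot touches nothing.
It fails at once if the grey carousel's handwheel is turned (its handle moves more than 15 mm) (distance of grey_grip from where it was at the start of the episode above 0.015 m).
It also fails if it takes over 58 s, if anything falls off the work surface, if the arm or the gripper's body presses on something with over 40 N, if the wrist force passes 120 N, or if a joint passes its speed limit or range.

## Working session

There is one attempt and no reset: what is moved stays moved. The work goes in short steps, Python scripts to look and compute and a tool call to move; the robot and the scene stay as the last step left them, time stands still between calls to the robot, and variables do not carry over. Pictures are saved under pics/ and viewed, about 8 in all and at most 12, crops included, and the job is handed in when it is done.

Besides the shell and the picture viewer there is one more tool, called after "Request:" as name(argument=value, ...), one argument or row to a line, values as JSON. drive_tool: Moves the arm, as the interface text tells. Its arguments: {"type":"object","properties":{"commands":{"type":"array"}},"required":["commands"]}

```bash
mkdir -p pics; cat > h.py <<'E'
import numpy as np, cv2
from bench import manip, eyes
def world(p,px):
    d=p["depth"];K=np.array(p["camera_matrix"]);R=cv2.Rodrigues(np.array(p["rvec"],float))[0];t=np.array(p["tvec"],float).ravel()
    px=np.array(px,float).reshape(-1,2);s=(px-[K[0,2],K[1,2]])/[K[0,0],K[1,1]];u=s.copy()
    for _ in range(20): u=s/(1+p["k1"]*(u**2).sum(1,keepdims=True))
    z=d[px[:,1].astype(int),px[:,0].astype(int)][:,None]
    return (np.hstack([u,np.ones((len(u),1))])*z-t)@R
E
python3 - <<'E'
from h import *
s=manip.read_state();print({k:np.round(v,3).tolist() for k,v in s.items()})
for n in ("top","scene"):
    p=eyes.snapshot(n);cv2.imwrite(f"pics/{n}1.png",p["frame"][:,:,::-1])
    for l in ("blue_grip","grey_grip","blue_axis","blue_carousel"):
        for d in eyes.look_for(l,p)[:3]: print(n,l,round(d["conf"],2),np.round(d["centre"],3))
E
```

```text
{'time_s': 0.0, 'joints': [69.373, 30.779, -0.253, 88.171, 0.15, 61.153, -4.08], 'joint_vel': [0.037, 0.013, -0.034, 0.078, 0.007, -0.042, -0.011], 'effort': [0.001, -58.341, 1.049, -25.91, 0.012, 0.01, -0.0], 'ee_pos': [0.188, -0.622, 0.23], 'eef_rot': [[0.957, 0.29, -0.001], [0.29, -0.957, 0.002], [-0.0, -0.002, -1.0]], 'wrist_force': [0.349, 0.027, 0.774], 'moment': [-0.058, 0.071, 0.015], 'opening': 0.086}
top blue_grip 0.43 [ 0.652 -0.227  0.039]
top blue_axis 0.61 [ 0.594 -0.222  0.047]
top blue_carousel 0.97 [ 0.654 -0.225  0.04 ]
scene blue_grip 0.63 [ 0.551 -0.218  0.105]
scene blue_axis 0.89 [ 0.639 -0.228  0.047]
scene blue_carousel 0.78 [ 0.661 -0.233  0.05 ]
```

View pics/top1.png

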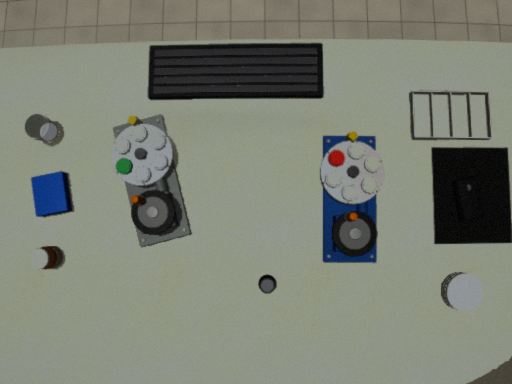

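View pics/scene1.png

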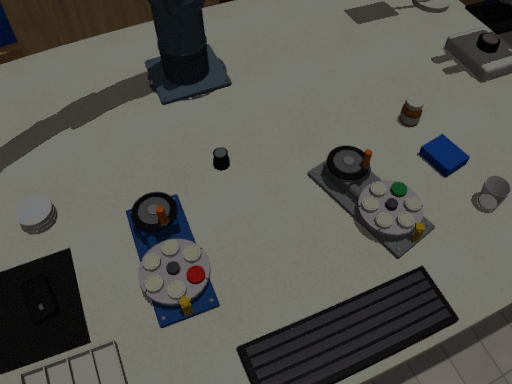

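The blue carousel is on the right: hub at about (354,233) in the top view, handle at (353,216), red dish at (336,158), pointer at (352,136). The grey one is at the left, well clear. Next I measure the hub, handle and disc.

```bash
cat >> h.py <<'E'
def measure(p,x0=315,x1=395,y0=125,y1=265):
    """from top picture: points by colour in the blue carousel's window"""
    f=cv2.cvtColor(np.ascontiguousarray(p["frame"]),cv2.COLOR_RGB2HSV).astype(int)
    ys,xs=np.mgrid[y0:y1,x0:x1];px=np.c_[xs.ravel(),ys.ravel()];W=world(p,px);h=f[px[:,1],px[:,0]]
    sat=(h[:,1]>150)&(h[:,2]>90)
    red=W[sat&((h[:,0]<5)|(h[:,0]>174))&(W[:,2]>.045)&(W[:,2]<.066)]
    yel=W[sat&(h[:,0]>17)&(h[:,0]<35)&(W[:,2]>.05)]
    hd=W[sat&(h[:,0]<16)&(W[:,2]>.105)&(W[:,2]<.135)]
    return W,red,yel,hd
E
python3 - <<'E'
from h import *
p=eyes.snapshot("top");W,red,yel,hd=measure(p)
for n,a in(("red",red),("yel",yel),("hd",hd)):print(n,len(a),np.round(np.median(a,0),4) if len(a) else "")
# wheel rim/top: z 62..80 south of x=.57
m=(W[:,2]>.06)&(W[:,2]<.08)&(W[:,0]<.58)&(W[:,0]>.43)
a=W[m];print("wheel",len(a),np.round(a.min(0),4),np.round(a.max(0),4))
c,r=cv2.minEnclosingCircle(a[:,:2].astype(np.float32));print(c,r)
hb=W[(W[:,2]>.0725)&(W[:,2]<.08)&(np.hypot(*(W[:,:2]-c).T)<.03)];print("hub",len(hb),hb.mean(0))
print("axis top px",[np.round(world(p,[[u,v]]),4).tolist() for u,v in((354,233),(353,216),(352,172),(353,136))])
q=eyes.snapshot("scene");f=cv2.cvtColor(np.ascontiguousarray(q["frame"]),cv2.COLOR_RGB2HSV).astype(int)
ys,xs=np.mgrid[190:235,130:185];px=np.c_[xs.ravel(),ys.ravel()];h=f[px[:,1],px[:,0]];Wq=world(q,px)
o=Wq[(h[:,1]>150)&(h[:,0]<18)&(h[:,2]>90)];print("scene hd",len(o),np.round(np.median(o,0),4),o.max(0))
a=Wq[(Wq[:,2]>.06)&(Wq[:,2]<.08)];c,r=cv2.minEnclosingCircle(a[:,:2].astype(np.float32));print("scene wheel",c,r)
for d in eyes.look_for("grey_grip",q)+eyes.look_for("blue_grip",q):print(d)
E
```

```text
red 191 [ 0.6844 -0.1914  0.0569]
yel 56 [ 0.7373 -0.2311  0.0618]
hd 37 [ 0.5462 -0.216   0.1196]
wheel 1546 [ 0.4563 -0.2791  0.0625] [ 0.5594 -0.1777  0.0789]
(0.508115291595459, -0.2289891541004181) 0.05263148248195648
hub 153 [ 0.5085517  -0.22745708  0.07441729]
axis top px [[[0.509, -0.2266, 0.0746]], [[0.5462, -0.2155, 0.1222]], [[0.6503, -0.2272, 0.0615]], [[0.7355, -0.2316, 0.0615]]]
scene hd 38 [ 0.5472 -0.2156  0.1194] [ 0.55333696 -0.20808204  0.12166796]
scene wheel (0.50859534740448, -0.22911246120929718) 0.05363800376653671
```

Request:
drive_tool(
  commands=[
    [[0,0,0],[0,0,0.15],1],
    [[0,0,0],[0,0,0.14],1],
    [[0.9,-0.9,0],[0,0,0],1],
    [[0.9,-0.9,0],[0,0,0],1],
    [[0.9,-0.9,0],[0,0,0],1],
  ],
)

```text
time_s: 1.32
ee_pos: [0.2965, -0.5176, 0.2312]
eef_rot: [[1.0, -0.03, -0.002], [-0.03, -1.0, -0.003], [-0.002, 0.003, -1.0]]
wrist_force: [1.3, -0.7, 0.6]
opening: 0.0855
```

Request:
drive_tool(
  commands=[
    [[0.9,-0.9,0],[0,0,0],1],
    [[0.9,-0.9,0],[0,0,0],1],
    [[0.9,-0.9,0],[0,0,0],1],
    [[0.9,-0.9,0],[0,0,0],1],
    [[0,0,0],[0,0,0],1],
  ],
)

```text
time_s: 1.95
ee_pos: [0.4535, -0.3688, 0.2316]
eef_rot: [[1.0, -0.022, 0.002], [-0.022, -1.0, -0.003], [0.002, 0.003, -1.0]]
wrist_force: [-0.4, -0.4, 0.5]
opening: 0.0855
```

Request:
drive_tool(
  commands=[
    [[0.6,-0.95,0],[0,0,-0.02],1],
    [[0.6,-0.95,0],[0,0,0],1],
    [[0.6,-0.95,0.3],[0,0,0],1],
    [[0.55,-0.95,0.3],[0,0,0],1],
    [[0,0,0],[0,0,0],1],
  ],
)

```text
time_s: 2.58
ee_pos: [0.5497, -0.2182, 0.207]
eef_rot: [[1.0, -0.006, 0.003], [-0.006, -1.0, -0.006], [0.003, 0.006, -1.0]]
wrist_force: [-0.5, -0.8, 0.3]
opening: 0.0853
```

Request:
drive_tool(
  commands=[
    [[-0.08,-0.05,0.9],[0,0,0],1],
    [[0,0,0.9],[0,0,0],1],
    [[0,0,0.9],[0,0,0],1],
    [[0,0,0.2],[0,0,0],1],
    [[0,0,0],[0,0,0],1],
  ],
)

```text
time_s: 3.2
ee_pos: [0.5457, -0.2262, 0.0909]
eef_rot: [[1.0, -0.014, 0.006], [-0.014, -1.0, -0.013], [0.006, 0.013, -1.0]]
wrist_force: [0.2, -0.7, 0.2]
opening: 0.0852
```

Request:
drive_tool(
  commands=[
    [[0.03,-0.25,0.12],[0.01,0,0],1],
    [[0,0,0],[0,0,0],1],
  ],
)

```text
time_s: 3.45
ee_pos: [0.5485, -0.2167, 0.0882]
eef_rot: [[1.0, -0.015, 0.009], [-0.015, -1.0, -0.003], [0.009, 0.003, -1.0]]
wrist_force: [0.5, 0.6, 0.7]
opening: 0.0857
```

Request:
drive_tool(
  commands=[
    [[0,0,0],[0,0,0],0],
    [[0,0,0],[0,0,0],0],
    [[0,0,0],[0,0,0],0],
    [[0,0,0],[0,0,0],0],
    [[0,0,0],[0,0,0],0],
  ],
)

```text
time_s: 4.08
ee_pos: [0.5497, -0.2168, 0.09]
eef_rot: [[1.0, -0.014, 0.012], [-0.014, -1.0, -0.004], [0.012, 0.004, -1.0]]
wrist_force: [-0.6, 0.1, -0.0]
opening: 0.0163
```

```bash
cat > n.py <<'E'
from h import *
import sys
st=float(sys.argv[1]) if len(sys.argv)>1 else 30; n=int(sys.argv[2]) if len(sys.argv)>2 else 5
C=np.array([.5085,-.2285]);s=manip.read_state();P=np.array(s["ee_pos"]);R=np.array(s["eef_rot"])
g=P-R[:,2]*.019;v=g[:2]-C;a=np.degrees(np.arctan2(v[1],v[0]))
print("t %.2f ang %.1f r %.4f"%(s["time_s"],a,np.hypot(*v)),"open %.4f"%s["opening"],"F",np.round(s["wrist_force"],1),"z %.4f"%P[2],"rot",np.round(R[:,0],3))
cur=np.r_[g[:2],g[2]]
for k in range(n):
    b=np.radians(a-st*(k+1));t=np.r_[C+.04*np.array([np.cos(b),np.sin(b)]),.105]
    print(np.round(R.T@(t-cur)/.04,2).tolist());cur=t
E
python3 n.py
```

```text
t 4.08 ang 16.0 r 0.0426 open 0.0163 F [-0.6  0.1 -0. ] z 0.0900 rot [ 1.    -0.014  0.012]
[-0.05, 0.54, 0.1]
[-0.24, 0.46, -0.0]
[-0.44, 0.27, -0.0]
[-0.52, 0.02, -0.01]
[-0.46, -0.24, -0.01]
```

Request:
drive_tool(
  commands=[
    [[-0.05,0.54,0.1],[0,0,0],0],
    [[-0.24,0.46,0],[0,0,0],0],
    [[-0.44,0.27,0],[0,0,0],0],
  ],
)

```text
time_s: 4.45
ee_pos: [0.5271, -0.2658, 0.0901]
eef_rot: [[1.0, -0.009, 0.025], [-0.008, -1.0, -0.003], [0.025, 0.003, -1.0]]
wrist_force: [3.5, 1.4, -2.0]
opening: 0.0162
```

```bash
python3 n.py
```

```text
t 4.45 ang -64.0 r 0.0415 open 0.0162 F [ 3.5  1.4 -2. ] z 0.0901 rot [ 1.    -0.008  0.025]
[-0.53, 0.07, 0.09]
[-0.49, -0.16, -0.01]
[-0.34, -0.39, -0.01]
[-0.1, -0.51, -0.0]
[0.16, -0.49, 0.0]
```

Request:
drive_tool(
  commands=[
    [[-0.53,0.07,0.05],[0,-0.02,0],0],
    [[-0.49,-0.16,0],[0,0,0],0],
    [[-0.34,-0.39,0],[0,0,0],0],
    [[-0.1,-0.51,0],[0,0,0],0],
    [[0.16,-0.49,0],[0,0,0],0],
  ],
)

```text
time_s: 5.08
ee_pos: [0.4755, -0.2115, 0.0899]
eef_rot: [[1.0, -0.017, 0.013], [-0.017, -1.0, -0.01], [0.013, 0.01, -1.0]]
wrist_force: [-2.4, -4.4, 4.2]
opening: 0.016
```

```bash
python3 n.py
```

```text
t 5.08 ang 152.6 r 0.0374 open 0.0160 F [-2.4 -4.4  4.2] z 0.0899 rot [ 1.    -0.017  0.013]
[0.28, -0.42, 0.1]
[0.49, -0.16, 0.0]
[0.51, 0.1, 0.01]
[0.39, 0.34, 0.01]
[0.16, 0.49, 0.01]
```

Request:
drive_tool(
  commands=[
    [[0.28,-0.42,0.05],[0,0,0],0],
    [[0.49,-0.16,0],[0,0,0],0],
    [[0.51,0.1,0],[0,0,0],0],
    [[0.39,0.34,0],[0,0,0],0],
    [[0.16,0.49,0],[0,0,0],0],
  ],
)

```text
time_s: 5.7
ee_pos: [0.5494, -0.2168, 0.0901]
eef_rot: [[1.0, -0.009, 0.008], [-0.009, -1.0, -0.004], [0.008, 0.004, -1.0]]
wrist_force: [5.7, 5.7, -0.8]
opening: 0.0162
```

```bash
python3 n.py
```

```text
t 5.70 ang 16.1 r 0.0424 open 0.0162 F [ 5.7  5.7 -0.8] z 0.0901 rot [ 1.    -0.009  0.008]
[-0.04, 0.53, 0.1]
[-0.25, 0.46, -0.0]
[-0.44, 0.27, -0.0]
[-0.52, 0.01, -0.0]
[-0.46, -0.25, -0.0]
```

One full turn done. On to the second.

Request:
drive_tool(
  commands=[
    [[-0.04,0.53,0],[0,0,0],0],
    [[-0.25,0.46,0],[0,0,0],0],
    [[-0.44,0.27,0],[0,0,0],0],
    [[-0.52,0.01,0],[0,0,0],0],
    [[-0.46,-0.25,0],[0,0,0],0],
  ],
)

```text
time_s: 6.32
ee_pos: [0.4918, -0.2635, 0.09]
eef_rot: [[0.999, -0.007, 0.033], [-0.007, -1.0, -0.016], [0.033, 0.015, -0.999]]
wrist_force: [0.6, -6.3, 3.4]
opening: 0.0165
```

```bash
python3 n.py
```

```text
t 6.33 ang -116.5 r 0.0388 open 0.0165 F [ 0.6 -6.3  3.4] z 0.0900 rot [ 0.999 -0.007  0.033]
[-0.41, -0.31, 0.08]
[-0.17, -0.49, -0.01]
[0.1, -0.51, -0.0]
[0.34, -0.39, 0.01]
[0.49, -0.17, 0.01]
```

Request:
drive_tool(
  commands=[
    [[-0.41,-0.31,0],[0,-0.02,0],0],
    [[-0.17,-0.49,0],[0,0,0],0],
    [[0.1,-0.51,0],[0,0,0],0],
    [[0.34,-0.39,0],[0,0,0],0],
    [[0.49,-0.17,0],[0,0,0],0],
  ],
)

```text
time_s: 6.95
ee_pos: [0.5062, -0.189, 0.0899]
eef_rot: [[1.0, -0.011, 0.015], [-0.01, -1.0, -0.022], [0.015, 0.021, -1.0]]
wrist_force: [-1.6, -10.6, -0.3]
opening: 0.0166
```

```bash
python3 n.py
```

```text
t 6.95 ang 93.8 r 0.0400 open 0.0166 F [ -1.6 -10.6  -0.3] z 0.0899 rot [ 1.    -0.01   0.015]
[0.51, 0.09, 0.11]
[0.39, 0.34, 0.01]
[0.17, 0.49, 0.01]
[-0.1, 0.51, 0.01]
[-0.34, 0.39, 0.0]
```

Request:
drive_tool(
  commands=[
    [[0.51,0.09,0],[0.02,0,0],0],
    [[0.39,0.34,0],[0,0,0],0],
    [[0.17,0.49,0],[0,0,0],0],
    [[-0.1,0.51,0],[0,0,0],0],
    [[-0.34,0.39,0],[0,0,0],0],
  ],
)

```text
time_s: 7.58
ee_pos: [0.5464, -0.2467, 0.0907]
eef_rot: [[0.999, 0.009, 0.036], [0.009, -1.0, 0.008], [0.036, -0.008, -0.999]]
wrist_force: [26.8, -7.8, -22.9]
opening: 0.0165
```

```bash
python3 n.py
```

```text
t 7.58 ang -26.2 r 0.0414 open 0.0165 F [ 26.8  -7.8 -22.9] z 0.0907 rot [0.999 0.009 0.036]
[-0.38, 0.37, 0.1]
[-0.49, 0.16, -0.02]
[-0.51, -0.11, -0.02]
[-0.39, -0.34, -0.01]
[-0.16, -0.49, -0.0]
```

Request:
drive_tool(
  commands=[
    [[-0.1,0.05,0],[0,-0.03,0],0],
    [[-0.3,0.32,0],[0,0,0],0],
  ],
)

```text
time_s: 7.82
ee_pos: [0.5357, -0.2611, 0.0899]
eef_rot: [[1.0, 0.012, 0.013], [0.012, -1.0, 0.005], [0.013, -0.005, -1.0]]
wrist_force: [-0.3, 6.7, 7.0]
opening: 0.0163
```

```bash
python3 n.py
```

```text
t 7.83 ang -50.5 r 0.0423 open 0.0163 F [-0.3  6.7  7. ] z 0.0899 rot [1.    0.012 0.013]
[-0.51, 0.16, 0.09]
[-0.51, -0.06, -0.01]
[-0.42, -0.31, -0.0]
[-0.21, -0.47, -0.0]
[0.06, -0.51, 0.0]
```

Now at −770°; about 150° to go.

Request:
drive_tool(
  commands=[
    [[-0.51,0.16,0],[0,0,0],0],
    [[-0.51,-0.06,0],[0,0,0],0],
    [[-0.42,-0.31,0],[0,0,0],0],
    [[-0.21,-0.47,0],[0,0,0],0],
    [[0,0,0],[0,0,0],0],
  ],
)

```text
time_s: 8.45
ee_pos: [0.4718, -0.2341, 0.09]
eef_rot: [[1.0, 0.014, 0.022], [0.014, -1.0, -0.0], [0.022, 0.0, -1.0]]
wrist_force: [0.7, 4.1, 2.3]
opening: 0.0162
```

```bash
python3 n.py
```

```text
t 8.45 ang -171.4 r 0.0375 open 0.0162 F [0.7 4.1 2.3] z 0.0900 rot [1.    0.014 0.022]
[0.0, -0.51, 0.1]
[0.31, -0.41, 0.01]
[0.48, -0.2, 0.01]
[0.51, 0.07, 0.01]
[0.41, 0.31, 0.01]
```

Request:
drive_tool(
  commands=[
    [[0,-0.5,0],[0,0,0],0],
    [[0,0,0],[0,0,0],0],
    [[0,0,0],[0,0,0],1],
    [[0,0,0],[0,0,0],1],
    [[0,0,0],[0,0,0],1],
  ],
)

```text
time_s: 9.07
ee_pos: [0.4721, -0.2144, 0.0887]
eef_rot: [[1.0, 0.015, 0.021], [0.015, -1.0, -0.001], [0.021, 0.001, -1.0]]
wrist_force: [-0.1, 0.9, 0.6]
opening: 0.0699
```

```bash
python3 - <<'E'
from h import *
s=manip.read_state();print(s["ee_pos"],s["opening"])
p=eyes.snapshot("top");cv2.imwrite("pics/top2.png",p["frame"][:,:,::-1]);W,red,yel,hd=measure(p)
for n,a in(("red",red),("yel",yel),("hd",hd)):print(n,len(a),np.round(np.median(a,0),4) if len(a) else "")
E
```

```text
[ 0.47209926 -0.21439084  0.0887404 ] 0.06989371586312094
red 196 [ 0.7027 -0.2314  0.0572]
yel 62 [ 0.7358 -0.231   0.0616]
hd 0
```

View pics/top2.png

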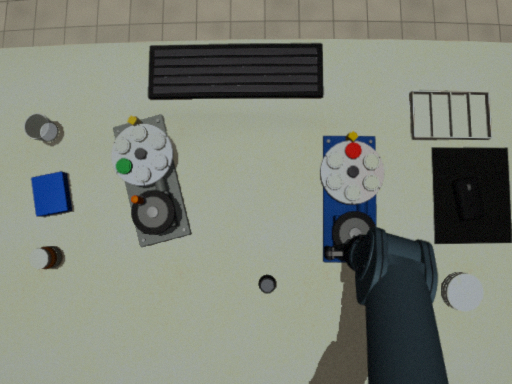

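The red dish (353,151) stands right at the pointer (352,136), and the grey carousel is unchanged. Now I raise the tool straight up.

Request:
drive_tool(
  commands=[
    [[0,0,0],[0,0,0],1],
    [[0,0,-0.7],[0,0,0],1],
    [[0,0,-0.9],[0,0,0],1],
    [[0,0,-0.9],[0,0,0],1],
    [[0,0,-0.9],[0,0,0],1],
  ],
)

```text
time_s: 9.75
ee_pos: [0.4663, -0.2141, 0.2256]
eef_rot: [[1.0, 0.014, 0.013], [0.014, -1.0, 0.002], [0.013, -0.001, -1.0]]
wrist_force: [-0.6, 0.3, -0.0]
opening: 0.0852
```

Request:
drive_tool(
  commands=[
    [[0,0,-0.5],[0,0,0],1],
    [[0,0,0],[0,0,0],1],
    [[0,0,0],[0,0,0],1],
  ],
)

```text
time_s: 10.12
ee_pos: [0.4667, -0.2149, 0.2481]
eef_rot: [[1.0, 0.013, 0.017], [0.013, -1.0, -0.0], [0.017, 0.0, -1.0]]
wrist_force: [0.2, 0.3, -0.2]
opening: 0.0853
```

```bash
python3 - <<'E'
from h import *
s=manip.read_state();print(s["ee_pos"],s["opening"],s["wrist_force"],np.abs(s["joint_vel"]).max())
p=eyes.snapshot("top");W,red,yel,hd=measure(p)
r=np.median(red,0);print(r,np.degrees(np.arctan2(r[1]+.2301,r[0]-.6535))+.7)
if s["ee_pos"][2]>.17: print(manip.sign_off())
E
```

```text
[ 0.46669369 -0.21488582  0.24811638] 0.08528055953366064 [ 0.20450235  0.26515001 -0.1971949 ] 0.17025909222787597
[ 0.70281903 -0.23139588  0.05726567] -0.8051211155386744
the job is handed in; nothing more can be done
None
```

I wound the blue carousel's handwheel clockwise by about 2.6 turns by the orange handle, let go, raised the tool clear and handed the job in at about 10 s.

- **Red dish:** the last picture put it about 0.8° past the yellow pointer, well inside the 11° allowed.
- **Robot clear:** the tool tip was 0.248 m up with the gripper open. The wrist force was below 0.5 N, so it was touching nothing.
- **Grey carousel:** the arm never went near it, and it looked the same in the top picture before and after the winding.
- **Odd readings:**
  - The wrist force briefly reached about 36 N mid-turn and dropped after a small tilt correction.
  - The opening read 16 mm on the 18 mm handle throughout.
  - In the top picture the network placed the blue handle wrongly, and it never found the grey one. I worked from the colour and depth measurements instead.

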